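# Pulse the nut mill

### The job

Pulse the nut mill for the tart base: swing the clasp of the accessory case free, open the case lid right up so that it stays open, and take out the mill's bayonet lid. Drop it into the mill's collar with its two lugs in the two slots until its flange sits flat on the collar, then twist it clockwise (seen from above) half way to its lock click - about 30 of the 60 degrees, the pulse position - without ever going past the click. Finish while still holding the lid there against its spring, with the other things on the table left alone.

Things in the scene. Friction and masses are not known exactly. Their poses are not given: they have to be found in the camera images.
- case: Grey plastic accessory case, fixed to the worktop, 150 (its x) x 190 (its y) x 78 mm high without lid, walls and floor 5 mm. Origin: centre of its underside. Its front, with the steel clasp, faces its own -x; the lid is hinged along its far (+x) top edge. The mill lid stands inside on the floor.
- case_lid (a joint): Hinge of the case lid, rad: 0 shut, grows as it opens upward and away from the clasp, 1.57 upright (front edge then 230 mm above the worktop), stop at 1.9. Stiff hinge (0.25 N m of friction), it stays where it is left. The lid is an 8 mm panel, 220 g, its top 86.5 mm above the worktop when shut. While the clasp is closed its hook holds the lid shut.
- case_hinge (a point): Point on the lid's hinge line, at mid-width, 75 mm behind the case's centre and 78.5 mm above the worktop.
- case_handle (a point): Centre of the lid's handle bar: a black round bar 11 mm thick and 80 mm long, parallel to the case's y, on two end posts, its centre 40 mm above the lid panel and 114 mm from the hinge line (38 mm from the lid's front edge), 126.5 mm above the worktop when shut. It moves with the lid.
- case_latch (a joint): Hinge of the clasp, rad: 0 closed, upright; grows as its top swings outward (to the case's -x) and down; the hook is clear of the lid from about 0.3; beyond about 0.6 it falls by its own weight and hangs near 2.5. Little friction.
- latch_tab (a point): Middle of the inner (lid-side) face of the clasp's thumb tab, 80 mm in front of the case's centre: a steel plate 34 mm wide and 3 mm thick that stands up over the lid's front edge, from 92 to 114 mm above the worktop when closed (this point at 103 mm). Below it the 4 mm hook reaches 11 mm inward from the tab's inner face over the lid, its top 91.5 mm above the worktop.
- latch_pivot (a point): Middle of the clasp's pivot pin, on the case's front 36 mm above the worktop, 67 mm below the point latch_tab.
- mill_lid: Bayonet lid of the mill, loose, grey plastic, about 150 g. Origin: centre of its underside. Plug 83.6 mm across with a tapered foot (72 mm at the bottom, full width from 9 mm up), flange 110 mm across, its underside 26 mm above the origin, dome up to 38 mm, on it a grip bar. Two lugs on the plug, at lid +x and -x, under the ends of the bar. A half turn looks and works the same.
- lid_grip (a point): Centre of the lid's grip bar, on the axis, 52 mm above the lid's origin. The bar is 70 mm long (lid x), 18 mm wide (lid y) and reaches from 38 to 64 mm above the origin; fingers close across it (along lid y). The lugs below are 14 mm wide, reach 51.5 mm from the axis and lie 12 to 18 mm above the origin.
- mill: Electric nut mill without its lid: white round motor base, 132 mm across at the foot, 120 mm at the top, 110 mm high, fixed to the worktop. Origin: centre of its underside. Its collar has two slots 22 mm wide at mill +x and -x, through which the lid's lugs drop. Fully dropped, the flange lies on the collar, the lid's origin is 84 mm above the mill's and lid x is parallel to mill x.
- mill_mouth (a point): Centre of the collar's top face, 110 mm above the worktop; the opening is 88 mm across. Turned clockwise, the lugs run 2 mm below the collar's 6 mm lip; the other way they meet a stop at once. A stiffer push is felt from 49 degrees after the dropped position, the click is passed at 54 and the lid locks at about 60.
- pulse_ring (a joint): Spring ring in the collar that the lugs push round, rad, clockwise seen from above. 0 at rest; the lugs meet it about 0.1 rad after the dropped position, so it reads about 0.1 less than the twist of the lid (0.42 at half way, about 0.86 when the click is passed). It pushes back with 0.1 N m at first, 0.2 N m at half way, and turns the lid back if it is let go.
- tart_tin: Bystander: dark fluted tart tin, 200 mm across, 27 mm high. Origin: centre of its underside.
- fork: Bystander: steel table fork lying flat, about 200 mm long along its x. Origin: near its middle.
- nut_jar: Bystander: amber glass jar, 66 mm across, 95 mm high. Origin: centre of its underside.
Mind the look-alikes: they are no part of the job. What is shaped like the case but green is not meant. Leave any red look-alike of the mill alone.

How it is judged:
By the outcome, as a careful person would: the job done as asked, in the order asked, and still so for the second after the job is handed in, while the arm keeps its last pose, push and grip.
It also fails if it takes over 64 s, if anything falls off the work surface, if the arm or the gripper's body presses on something with over 40 N, if the wrist force passes 120 N, or if a joint passes its speed limit or range.

### The arm

A 6-joint arm with a two-finger parallel gripper is mounted at the origin on the work surface. World frame = base frame: x ahead of the robot, y to its left, z up, the work surface at z = 0. Lengths are in m, angles in degrees, forces in N, time in s.
With the tool pointing down it reaches from about 0.275 to 0.775 m from the base axis. Payload 14.6 kg.
Tool frame: the origin (TCP) lies on the centre line of the jaws, within the pads' length; the fingertips stand 22 mm ahead of it and the grasp point (between the pads) lies 3 mm ahead of it; z points along the fingers, y is the line along which they close (so a half turn about z gives the same grasp; the last joint's range is limited). The gripper opens to 85 mm and grips with 20 to 120 N. Pads are 22 mm wide; open, the fingers measure 114 mm over their backs; the gripper's body (76 mm by 85 mm) begins 54 mm behind the grasp point. The pads swing forward as they close: fully open they stand 13 mm farther back than shut.
Start: joints at [63.065, 15.075, -2.767, 72.158, 0, 81.102], TCP at [0.163, 0.499, 0.253] pointing down, gripper open.
Joint ranges: [-151.79, 151.79], [-50.71, 97.33], [-67.44, 78.34], [-121.81, 120.89], [-77.56, 73.72], [-180, 180]. Speed limits (degrees/s): [108.29, 108.29, 147.25, 159.86, 180, 180].

### API

Orientations are given as a 3x3 rotation matrix whose columns are the frame's x, y, z axes.
In Python, from plant import r gives the robot as it stands.
- The arm moves only by the tool jog_arm, never from a script. Its argument "deltas" is a list of rows, each an object with "xyz": the shift along the tool's x, y, z in normalised numbers (1 is 100 cm), a list of three; "delta_rot": the turn, a rotation vector about the tool's x, y, z in fractions of the full range, 1 being 2 pi rad, a list of three; "fingers": the finger opening in m, from 0 to 0.0854. A call has 1 to 8 rows; each row is the pose to reach, as a shift and turn from the pose commanded when the call began, along the tool's axes at that moment; what a row does not reach only later rows make up. A row lasts 1/8 s, in which the tool goes at most 62.5 mm and 10.7 degrees, less where a joint would pass 70% of its speed; a pose out of reach is approached as far as the arm can. Shift and turn numbers lie between -1 and 1, and a call with a number outside is refused. A call with a gripper value outside its range is refused whole. The fingers move at their own pace and stop on an object; "newtons" is the grip in N (left out, the last holds). Time passes only in rows, so rows that repeat a pose let the fingers close. It gives the time, the measured TCP pose, the force, the opening and the grip force at its end, in the units of the state.
- r.get_state(): the state, without advancing time (a new reading comes with each control period).
- r.get_image(name): name is "side" or "top" or "wrist"; returns the picture (420x560x3 uint8, red, green, blue); there is no depth.
- r.camera_params(name): a dict with "K" (3x3 intrinsics, pixels), "R" (3x3) and "t" (3): a world point X has camera coordinates R X + t; the wrist camera has in their place "mount" (4x4, takes a point from camera to tool coordinates, whose origin is the TCP and whose axes are the flange's). Camera axes: x right, y down, z forward; pixel columns grow to the right and rows downward; lengths in m; the calibration is good to about 2 mm. A picture is of the moment at which its call begins: read the wrist's pose just before it. camera_params takes no time and is no camera call.
- r.sign_off(): hands the job in; it is judged then, once.
Trained networks look in the newest picture that a camera, given by its name, has taken for a name from the list of things; names that differ only in an ending like _2 or _b are one class to them, and where a whole thing is asked for, a point or a joint stands for the part that bears it (a point fixed in the world has none). Each returns a list of dicts, best first, with "conf" (0 to 1); they miss things now and then, are a little off and sometimes report something else, mostly with a low value. They report only what shows in the picture. A call takes as long as a camera call. They do not tell look-alikes from the thing itself.
- r.search_frame(thing, camera): "extent" ([left, top, right, bottom] in pixels, round what is visible of it).
- r.silhouettes(thing, camera): "mask" (420x560 bool, what is visible of it) and "extent" ([left, top, right, bottom] in pixels, round what is visible of it).
- r.mark_of(thing, camera): "position" ([column, row] in pixels: a listed point, or the origin of a listed thing).
The state is a dict: "time_s": time; "q": joint angles; "dq": joint speeds; "joint_efforts": joint torques, N m; "tcp_pos": TCP position; "eef_rot": TCP orientation; "force": force on the tool from outside, world axes, zero at the start; "moment": the same for the moment, N m; "finger_gap": finger opening in m; "grip_force": force on a finger pad.
Only numpy, scipy, OpenCV 4.12 (cv2) and the standard library are available. Lean on these libraries where they do the work, as an engineer would, in place of code of your own. Each camera call takes 0.05 s, during which the arm holds its last target. There are 200 camera calls.

## Working session

There is one attempt and no reset: what is moved stays moved. The work goes in short steps, Python scripts to look and compute and a tool call to move; the robot and the scene stay as the last step left them, time stands still between calls to the robot, and variables do not carry over. Pictures are saved under pics/ and viewed, at most 10 in all, crops included, and the job is handed in when it is done.

Besides the shell and the picture viewer there is one more tool, called after ">>>" by a JSON object that holds its "name" and its "arguments". jog_arm: Moves the arm, as the interface text tells. Its arguments: {"type":"object","properties":{"deltas":{"type":"array","items":{"type":"object","properties":{"xyz":{"type":"array","items":{"type":"number"}},"delta_rot":{"type":"array","items":{"type":"number"}},"fingers":{"type":"number"}}}},"newtons":{"type":"number"}},"required":["deltas"]}

```bash
ls; mkdir -p pics
python3 - <<'E'
from plant import r
import cv2,numpy as np
for n in ["top","side"]:
    im=r.get_image(n); cv2.imwrite(f"pics/{n}1.png",im[:,:,::-1])
    p=r.camera_params(n); print(n,p["K"].tolist(),np.round(p["R"],4).tolist(),np.round(p["t"],4).tolist())
    for th in ["case","mill","latch_tab","case_handle","case_hinge","mill_mouth","latch_pivot","lid_grip"]:
        print(th,[(np.round(d["position"],1).tolist(),round(d["conf"],2)) for d in r.mark_of(th,n)])
s=r.get_state();print(s["time_s"],s["tcp_pos"],s["eef_rot"],s["finger_gap"],s["force"])
print(r.camera_params("wrist"))
E
```

```text
pics
top [[413.43971237939144, 0.0, 276.5641977564711], [0.0, 413.43971237939144, 202.4194183122185], [0.0, 0.0, 1.0]] [[-0.0258, -0.9994, -0.0209], [-0.9883, 0.0286, -0.1499], [0.1504, 0.0168, -0.9885]] [0.145, 0.5224, 1.5755]
case [([136.3, 242.6], 0.95), ([258.2, 201.7], 0.94), ([217.7, 276.8], 0.76)]
mill [([342.5, 213.5], 0.8), ([376.1, 171.0], 0.62)]
latch_tab [([140.7, 257.4], 0.45), ([272.2, 212.3], 0.4), ([230.1, 290.7], 0.38), ([343.8, 211.8], 0.16)]
case_handle [([133.2, 246.2], 0.8), ([220.1, 284.4], 0.62), ([262.6, 202.3], 0.61)]
case_hinge [([199.7, 264.9], 0.87), ([240.4, 185.6], 0.72), ([114.2, 233.7], 0.69)]
mill_mouth [([340.2, 213.3], 0.89), ([386.3, 163.1], 0.59)]
latch_pivot [([232.0, 291.0], 0.63), ([270.0, 213.6], 0.42), ([152.4, 254.2], 0.39)]
lid_grip [([412.4, 168.9], 0.16)]
side [[424.1557315894686, 0.0, 278.60783758117606], [0.0, 424.1557315894686, 214.3988356686265], [0.0, 0.0, 1.0]] [[0.9944, -0.1054, -0.0027], [-0.0581, -0.5261, -0.8484], [0.088, 0.8439, -0.5293]] [-0.488, 0.1985, 1.4226]
case [([283.1, 230.0], 0.87), ([212.5, 214.2], 0.81), ([240.1, 17
[... 603 characters left out ...]
600664e-01  8.73891759e-06]
 [ 3.09600664e-01  9.50866672e-01  3.18486657e-05]
 [ 1.55082256e-06  3.29894094e-05 -9.99999999e-01]] 0.08570674261944611 [-0.73821777  0.38687921 -0.17349996]
{'K': array([[298.38042513,   0.        , 277.16816085],
       [  0.        , 298.38042513, 208.9720392 ],
       [  0.        ,   0.        ,   1.        ]]), 'mount': array([[ 8.36006157e-04, -9.63971351e-01, -2.66004766e-01,
         6.81316703e-02],
       [ 9.99999650e-01,  8.17743946e-04,  1.79410796e-04,
         1.34393334e-04],
       [ 4.45769197e-05, -2.66004823e-01,  9.63971697e-01,
        -1.21016693e-01],
       [ 0.00000000e+00,  0.00000000e+00,  0.00000000e+00,
         1.00000000e+00]])}
```

View pics/top1.png

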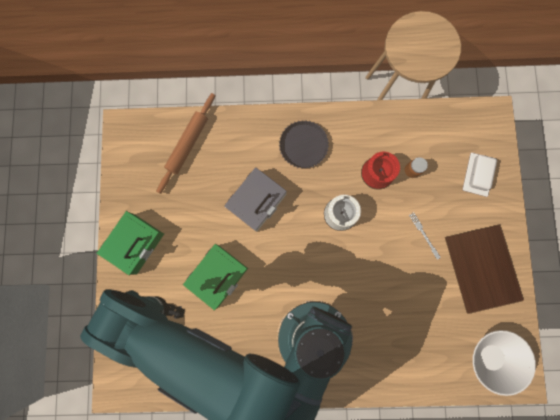

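View pics/side1.png

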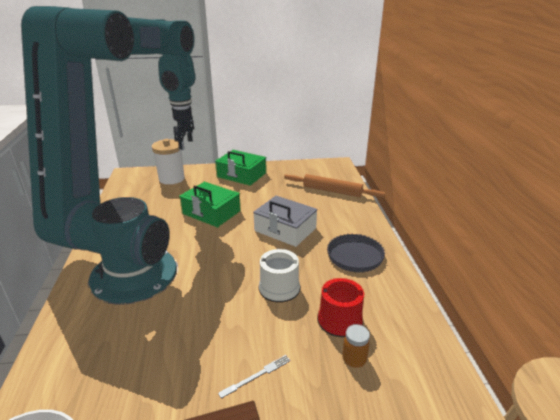

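The top view shows three cases: grey at (258,202), green at (217,277) and green at (130,243). There are two mills: white at (342,213) and red at (380,170). In the side view the grey case is at (285,220) and the white mill at (280,270). I choose the grey case and the white mill.

```bash
cat > h.py <<'E'
import numpy as np, cv2
from plant import r
from scipy.optimize import least_squares
from scipy.spatial.transform import Rotation as Ro
def cam(n):
    p=r.camera_params(n)
    if n!="wrist": return p["K"],p["R"],p["t"]
    s=r.get_state(); T=np.eye(4); T[:3,:3]=s["eef_rot"]; T[:3,3]=s["tcp_pos"]
    M=np.linalg.inv(T@p["mount"]); return p["K"],M[:3,:3],M[:3,3]
def proj(c,X):
    v=c[1]@np.asarray(X)+c[2]; v=c[0]@v; return v[:2]/v[2]
def onz(c,px,z):
    d=c[1].T@np.linalg.solve(c[0],[px[0],px[1],1]); o=-c[1].T@c[2]
    return o+d*(z-o[2])/d[2]
CASE=dict(case=[0,0,0],case_hinge=[.075,0,.0785],case_handle=[-.039,0,.1265],latch_tab=[-.08,0,.103],latch_pivot=[-.08,0,.036])
MILL=dict(mill=[0,0,0],mill_mouth=[0,0,.11])
def W(model,p,k): 
    c,s=np.cos(p[2]),np.sin(p[2]); x,y,z=model[k]; return np.array([p[0]+c*x-s*y,p[1]+s*x+c*y,z])
def fit(model,obs,x0):
    f=lambda p:np.concatenate([proj(c,W(model,p,k))-px for c,k,px in obs])
    o=least_squares(f,x0,loss="soft_l1"); return o.x,f(o.x).reshape(-1,2)
def tool(dw):  # world shift -> tool axes
    return r.get_state()["eef_rot"].T@np.asarray(dw)
E
python3 - <<'E'
from h import *
t,s=cam("top"),cam("side")
obs=[(t,"case",(258.2,201.7)),(t,"latch_tab",(272.2,212.3)),(t,"case_handle",(262.6,202.3)),(t,"case_hinge",(240.4,185.6)),(t,"latch_pivot",(270,213.6)),
(s,"case",(283.1,230)),(s,"latch_tab",(273,210.8)),(s,"case_handle",(279.8,205.3)),(s,"case_hinge",(297.6,203.8)),(s,"latch_pivot",(274.1,228.9))]
g=onz(t,(258,202),.04)
p,e=fit(CASE,obs,[g[0],g[1],.7]); print("case",p,np.degrees(p[2]),np.round(e,1).tolist())
for k in CASE: print(k,W(CASE,p,k))
obs=[(t,"mill",(342.5,213.5)),(t,"mill_mouth",(340.2,213.3)),(s,"mill",(278.5,288.9)),(s,"mill_mouth",(280.2,256.3))]
g=onz(t,(342,213),.1)
p,e=fit(MILL,obs,[g[0],g[1],0]); print("mill",p,np.round(e,1).tolist())
E
```

```text
case [0.53965881 0.21005476 0.81854782] 46.899335491306054 [[-1.3, -0.5], [-1.3, -1.3], [-0.2, 0.6], [0.7, -0.3], [1.5, -0.4], [2.3, -1.0], [-0.4, 4.5], [-0.5, -0.2], [-0.7, -0.1], [-1.4, 1.7]]
case [0.53965881 0.21005476 0.        ]
case_hinge [0.59090498 0.26481634 0.0785    ]
case_handle [0.5130108  0.18157874 0.1265    ]
latch_tab [0.48499623 0.15164242 0.103     ]
latch_pivot [0.48499623 0.15164242 0.036     ]
mill [ 0.47906226 -0.11702971  0.        ] [[-3.2, 0.4], [2.9, -3.0], [0.3, -2.4], [-1.4, 3.1]]
```

The manual's scale: turns go in shares of 2 pi rad. Converting my numbers, -1.134 rad / 6.2832 = -0.1805.

>>> {"name": "jog_arm", "arguments": {"deltas": [{"xyz":[-0.05,-0.025,0],"delta_rot":[0,0,-0.0239],"fingers":0},{"xyz":[-0.1,-0.05,0],"delta_rot":[0,0,-0.0477],"fingers":0},{"xyz":[-0.155,-0.078,0],"delta_rot":[0,0,-0.0716],"fingers":0},{"xyz":[-0.21,-0.105,0],"delta_rot":[0,0,-0.0955],"fingers":0},{"xyz":[-0.265,-0.133,0],"delta_rot":[0,0,-0.1194],"fingers":0},{"xyz":[-0.32,-0.16,0],"delta_rot":[0,0,-0.1432],"fingers":0},{"xyz":[-0.374,-0.187,0],"delta_rot":[0,0,-0.1671],"fingers":0},{"xyz":[-0.424,-0.213,0],"delta_rot":[0,0,-0.1805],"fingers":0}]}}

```text
time_s: 1.9
tcp_pos: [0.5011, 0.1636, 0.2534]
eef_rot: [[-0.68, -0.733, 0.0], [-0.733, 0.68, 0.0], [-0.0, -0.0, -1.0]]
force: [1.0, 1.8, 0.5]
finger_gap: -0.0
grip_force: 0.0
```

Run:
```python
from h import *
s=r.get_state();print(s["time_s"],s["tcp_pos"],s["eef_rot"].round(3).tolist(),s["q"],s["finger_gap"],s["dq"])
c=cam("wrist"); im=r.get_image("wrist"); cv2.imwrite("pics/w1.png",im[:,:,::-1])
p=[.5397,.2101,.8185]
for k in CASE:
    print(k,proj(c,W(CASE,p,k)).round(1),[(np.round(d["position"],1).tolist(),round(d["conf"],2)) for d in r.mark_of(k,"wrist")])
```

```text
1.9 [0.50111938 0.16358269 0.25340363] [[-0.68, -0.733, 0.0], [-0.733, 0.68, 0.0], [-0.0, -0.0, -1.0]] [ 9.21659411e+00  1.52642348e+01 -2.47958676e+00  7.22285446e+01
  1.73968909e-03 -3.79176945e+01] -7.089481369794527e-06 [-4.45058960e+01  1.87191750e+01  2.58480682e+01  7.18846164e+00
 -7.28963284e-02 -8.10197938e+01]
case [279.1 226.8] [([535.7, 162.8], 0.86), ([281.4, 223.0], 0.83)]
case_hinge [279.1 311.7] [([59.2, 234.6], 0.4)]
case_handle [280.2 231.3] [([279.2, 227.8], 0.6)]
latch_tab [280.3 180.6] [([278.0, 181.7], 0.77)]
latch_pivot [279.8 170.3] []
```

View pics/w1.png

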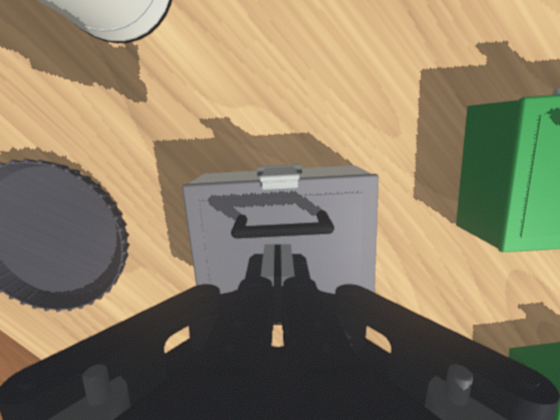

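The wrist view shows the grey case with its clasp at (280,178) and its handle bar running from (236,232) to (331,228). The lid's front corners are at (186,185) and (378,175), so the yaw estimate is about 3° off. I'll refit.

Run:
```python
from h import *
P=r.camera_params("wrist");T=np.eye(4);T[:3,:3]=[[-.68,-.733,0],[-.733,.68,0],[0,0,-1]];T[:3,3]=[.50112,.16358,.2534]
M=np.linalg.inv(T@P["mount"]);c=(P["K"],M[:3,:3],M[:3,3])
CASE.update(fl=[-.077,-.095,.0865],fr=[-.077,.095,.0865],bl=[-.039,-.04,.1265],br=[-.039,.04,.1265])
best=None
obs=[(c,"fl",(186,184)),(c,"fr",(378,175)),(c,"bl",(236,229)),(c,"br",(331,226)),(c,"latch_tab",(278.,181.7))]
p,e=fit(CASE,obs,[.54,.21,.82]);print(p,np.degrees(p[2]),e.round(1).tolist())
# fresh
s=r.get_state();c2=cam("wrist");im=r.get_image("wrist");cv2.imwrite("pics/w2.png",im[:,:,::-1])
print(s["tcp_pos"],s["eef_rot"].round(4).tolist())
ht={k:[(np.round(d["position"],1).tolist(),round(d["conf"],2)) for d in r.mark_of(k,"wrist")][:2] for k in ["latch_tab","case_handle","case"]};print(ht)
g=cv2.cvtColor(im,cv2.COLOR_RGB2GRAY)
print({k:proj(c2,W(CASE,p,k)).round(1).tolist() for k in CASE})
m=r.silhouettes("case","wrist")
for d in m: print(d["extent"],d["conf"])
import pickle;pickle.dump((c2,im,[d["mask"] for d in m]),open("w2.pkl","wb"))
for k in W and ["latch_tab","case_handle","case_hinge"]: print(k,W(CASE,p,k))
for k in ["fl","fr","bl","br","latch_tab"]: cv2.circle(im,tuple(int(v) for v in proj(c2,W(CASE,p,k))),2,(255,0,0),1)
cv2.imwrite("pics/w2c.png",cv2.resize(im[120:320,150:410,::-1],None,fx=3,fy=3))
```

```text
[0.53537652 0.21168295 0.87165233] 49.941999504456966 [[-2.8, -0.4], [0.1, -0.6], [1.2, 2.6], [-2.8, 1.5], [2.3, -2.9]]
[0.49917571 0.16589108 0.25333242] [[-0.6828, -0.7306, -0.0003], [-0.7306, 0.6828, 0.0001], [0.0001, 0.0003, -1.0]]
{'latch_tab': [([277.2, 179.7], 0.8)], 'case_handle': [([276.7, 229.2], 0.82)], 'case': [([279.3, 225.0], 0.72), ([531.9, 163.7], 0.66)]}
{'case': [280.1, 225.4], 'case_hinge': [284.0, 310.1], 'case_handle': [279.3, 229.2], 'latch_tab': [276.9, 178.5], 'latch_pivot': [277.0, 168.6], 'fl': [180.1, 183.7], 'fr': [375.0, 173.7], 'bl': [233.9, 231.4], 'br': [324.9, 226.9]}
[178.6, 161.2, 376.9, 292.0] 0.88
[509.7, 337.3, 559.1, 420.0] 0.8
latch_tab [0.4838915  0.15045148 0.103     ]
case_handle [0.51027757 0.18183261 0.1265    ]
case_hinge [0.58364373 0.26908746 0.0785    ]
```

View pics/w2c.png

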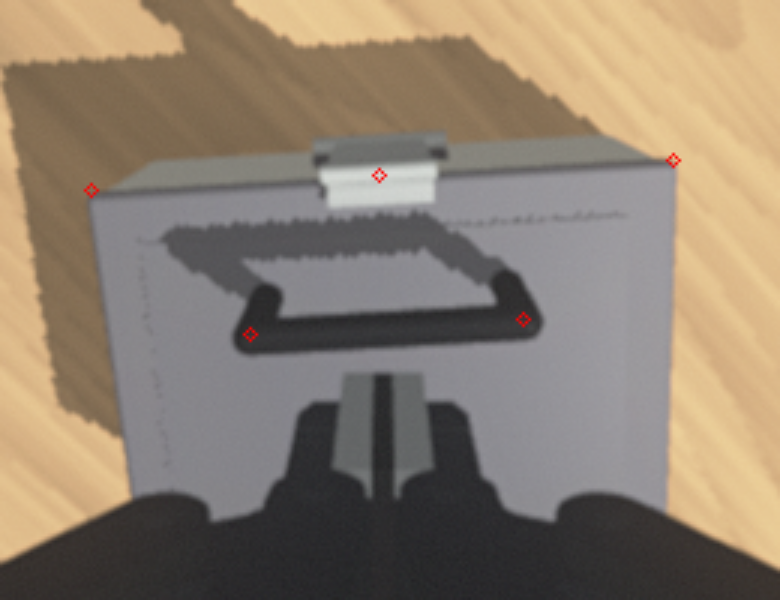

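The refit matches to 1–2 mm, and the grey case with its steel clasp is confirmed as the target. I'll lower the closed fingers between the tab and the bar.

To row units: -0.053 rad / 6.2832 = -0.0084.

>>> {"name": "jog_arm", "arguments": {"deltas": [{"xyz":[0.005,0.0017,0.03],"delta_rot":[0,0,-0.0084],"fingers":0},{"xyz":[0.005,0.0017,0.06],"delta_rot":[0,0,-0.0084],"fingers":0},{"xyz":[0.005,0.0017,0.09],"delta_rot":[0,0,-0.0084],"fingers":0},{"xyz":[0.005,0.0017,0.115],"delta_rot":[0,0,-0.0084],"fingers":0},{"xyz":[0.005,0.0017,0.13],"delta_rot":[0,0,-0.0084],"fingers":0},{"xyz":[0.005,0.0017,0.134],"delta_rot":[0,0,-0.0084],"fingers":0},{"xyz":[0.005,0.0017,0.134],"delta_rot":[0,0,-0.0084],"fingers":0}]}}

```text
time_s: 3.32
tcp_pos: [0.4951, 0.1631, 0.1196]
eef_rot: [[-0.643, -0.766, 0.0], [-0.766, 0.643, 0.0], [-0.0, -0.0, -1.0]]
force: [-0.1, -0.3, 0.2]
finger_gap: 0.0001
grip_force: 0.0
```

>>> {"name": "jog_arm", "arguments": {"deltas": [{"xyz":[0.008,0,0],"fingers":0},{"xyz":[0.016,0,0],"fingers":0},{"xyz":[0.024,0,0],"fingers":0},{"xyz":[0.033,0,0.001],"fingers":0},{"xyz":[0.042,0,0.006],"fingers":0},{"xyz":[0.051,0,0.014],"fingers":0},{"xyz":[0.06,0,0.02],"fingers":0},{"xyz":[0.068,0,0.02],"fingers":0}]}}

```text
$.deltas[0]: bad value
```

>>> {"name": "jog_arm", "arguments": {"deltas": [{"xyz":[0,0,-0.05],"fingers":0.0},{"xyz":[-0.02,0,-0.1],"fingers":0.0},{"xyz":[-0.04,0,-0.13],"fingers":0.0},{"xyz":[-0.04,0,-0.13],"fingers":0.0}]}}

```text
$.deltas[0]: bad value
```

Run:
```python
from h import *
s=r.get_state();print(s["time_s"],s["tcp_pos"],s["eef_rot"].round(4).tolist(),s["q"].round(1))
c=cam("wrist");im=r.get_image("wrist");im2=r.get_image("side")
a=cv2.resize(im[100:300,150:410,::-1],None,fx=1.5,fy=1.5);b=cv2.resize(im2[180:260,230:334,::-1],(390,300))
cv2.imwrite("pics/l.png",np.hstack([a,b]))
```

```text
3.325 [0.49514161 0.16311563 0.11964082] [[-0.6429, -0.766, 0.0003], [-0.766, 0.6429, 0.0001], [-0.0002, -0.0002, -1.0]] [  9.3  19.2 -18.5  52.2   0.  -40.7]
```

View pics/l.png

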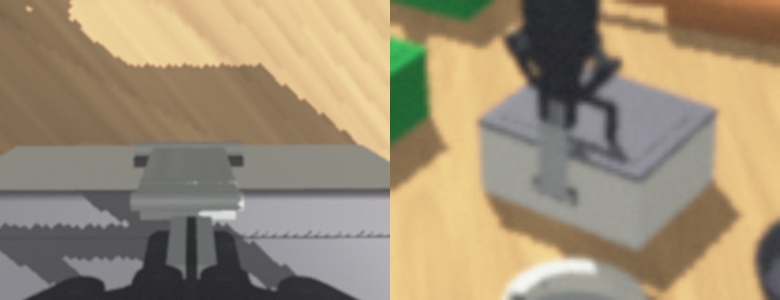

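The moves were refused because `delta_rot` is required. In the picture the closed fingers stand just inside the tab (crop 190,215), clear of the bar.

>>> {"name": "jog_arm", "arguments": {"deltas": [{"xyz":[0.008,0,0],"delta_rot":[0,0,0],"fingers":0},{"xyz":[0.016,0,0],"delta_rot":[0,0,0],"fingers":0},{"xyz":[0.024,0,0],"delta_rot":[0,0,0],"fingers":0},{"xyz":[0.033,0,0.001],"delta_rot":[0,0,0],"fingers":0},{"xyz":[0.042,0,0.006],"delta_rot":[0,0,0],"fingers":0},{"xyz":[0.051,0,0.014],"delta_rot":[0,0,0],"fingers":0},{"xyz":[0.06,0,0.02],"delta_rot":[0,0,0],"fingers":0},{"xyz":[0.068,0,0.02],"delta_rot":[0,0,0],"fingers":0}]}}

```text
time_s: 4.42
tcp_pos: [0.4506, 0.1103, 0.0987]
eef_rot: [[-0.643, -0.766, -0.001], [-0.766, 0.643, -0.0], [0.001, 0.001, -1.0]]
force: [-0.2, -0.4, 0.9]
finger_gap: -0.0003
grip_force: 0.0
```

>>> {"name": "jog_arm", "arguments": {"deltas": [{"xyz":[0,0,-0.05],"delta_rot":[0,0,0],"fingers":0.0},{"xyz":[-0.02,0,-0.1],"delta_rot":[0,0,0],"fingers":0.0},{"xyz":[-0.04,0,-0.13],"delta_rot":[0,0,0],"fingers":0.0},{"xyz":[-0.04,0,-0.13],"delta_rot":[0,0,0],"fingers":0.0}]}}

```text
time_s: 4.92
tcp_pos: [0.4785, 0.142, 0.2311]
eef_rot: [[-0.642, -0.766, 0.004], [-0.766, 0.642, 0.001], [-0.003, -0.003, -1.0]]
force: [-0.3, -0.6, -0.7]
finger_gap: -0.0003
grip_force: 0.0
```

Run:
```python
from h import *
s=r.get_state();print(s["time_s"],s["tcp_pos"],s["eef_rot"].round(4).tolist(),s["q"].round(1))
c=cam("wrist");im=r.get_image("wrist");im2=r.get_image("side")
a=cv2.resize(im[100:300,150:410,::-1],None,fx=1.5,fy=1.5);b=cv2.resize(im2[180:260,230:334,::-1],(390,300))
cv2.imwrite("pics/l2.png",np.hstack([a,b]))
```

```text
4.925 [0.47852397 0.14202337 0.23105746] [[-0.6424, -0.7663, 0.0038], [-0.7663, 0.6424, 0.0005], [-0.0029, -0.0026, -1.0]] [  7.2  12.9  -9.3  67.6   0.  -42.9]
```

View pics/l2.png

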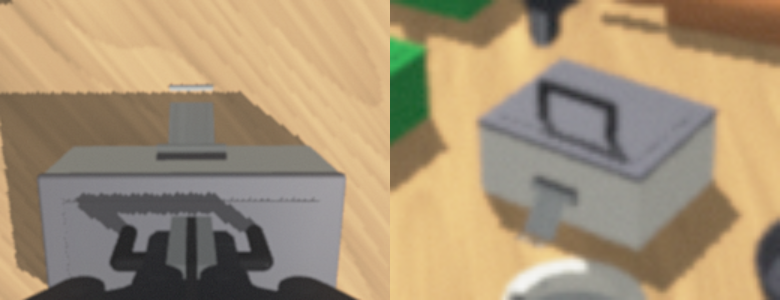

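The clasp now hangs down (side crop 545,210) and the lid is free. Next I turn the gripper 90° to grip the bar.

To row units: 1.43 rad / 6.2832 = 0.2276.

>>> {"name": "jog_arm", "arguments": {"deltas": [{"xyz":[-0.01,0,0],"delta_rot":[0,0,0.0271],"fingers":0.04},{"xyz":[-0.02,0,0],"delta_rot":[0,0,0.0557],"fingers":0.04},{"xyz":[-0.03,0.001,0],"delta_rot":[0,0,0.0844],"fingers":0.04},{"xyz":[-0.04,0.001,0],"delta_rot":[0,0,0.113],"fingers":0.04},{"xyz":[-0.051,0.001,0.01],"delta_rot":[0,0,0.1416],"fingers":0.04},{"xyz":[-0.051,0.001,0.02],"delta_rot":[0,0,0.1703],"fingers":0.04},{"xyz":[-0.051,0.001,0.03],"delta_rot":[0,0,0.1989],"fingers":0.04},{"xyz":[-0.051,0.001,0.03],"delta_rot":[0,0,0.2276],"fingers":0.04}]}}

```text
time_s: 6.02
tcp_pos: [0.5078, 0.1804, 0.1973]
eef_rot: [[-0.845, 0.535, -0.003], [0.535, 0.845, -0.001], [0.003, -0.002, -1.0]]
force: [-0.1, 0.4, -0.5]
finger_gap: 0.0399
grip_force: 0.0
```

To row units: 0.141 rad / 6.2832 = 0.0224.

>>> {"name": "jog_arm", "arguments": {"deltas": [{"xyz":[0,0,0],"delta_rot":[0,0,0.0224],"fingers":0.04},{"xyz":[0,0,0],"delta_rot":[0,0,0.0224],"fingers":0.04},{"xyz":[0,0,0],"delta_rot":[0,0,0.0224],"fingers":0.04}]}}

```text
time_s: 6.4
tcp_pos: [0.5087, 0.1808, 0.1987]
eef_rot: [[-0.768, 0.641, -0.001], [0.641, 0.768, -0.0], [0.001, -0.001, -1.0]]
force: [0.2, 0.2, 0.2]
finger_gap: 0.0399
grip_force: 0.0
```

Run:
```python
from h import *
s=r.get_state();print(s["time_s"],s["tcp_pos"],s["eef_rot"].round(4).tolist(),s["q"].round(1))
h=np.array([.5103,.1818,.1295]); print("tool shift to bar",tool(h-s["tcp_pos"]).round(4))
c=cam("wrist");im=r.get_image("wrist")
print(proj(c,[.5103,.1818,.1265]),[(np.round(d["position"],1).tolist(),round(d["conf"],2)) for d in r.mark_of("case_handle","wrist")])
cv2.imwrite("pics/w3.png",im[:,:,::-1])
```

```text
6.4 [0.508712   0.1808193  0.19874353] [[-0.7675, 0.641, -0.001], [0.641, 0.7675, -0.0002], [0.0006, -0.0008, -1.0]] [10.9 17.8 -7.4 64.8 -0.  50.8]
tool shift to bar [-0.0006  0.0018  0.0692]
[280.0499947  230.65772529] [([280.3, 233.2], 0.91)]
```

>>> {"name": "jog_arm", "arguments": {"deltas": [{"xyz":[0,0.002,0.03],"delta_rot":[0,0,0],"fingers":0.04},{"xyz":[0,0.002,0.055],"delta_rot":[0,0,0],"fingers":0.04},{"xyz":[0,0.002,0.069],"delta_rot":[0,0,0],"fingers":0.04},{"xyz":[0,0.002,0.069],"delta_rot":[0,0,0],"fingers":0.03},{"xyz":[0,0.002,0.069],"delta_rot":[0,0,0],"fingers":0.0},{"xyz":[0,0.002,0.069],"delta_rot":[0,0,0],"fingers":0.0},{"xyz":[0,0.002,0.069],"delta_rot":[0,0,0],"fingers":0.0}], "newtons": 25}}

```text
time_s: 7.38
tcp_pos: [0.5103, 0.1822, 0.1311]
eef_rot: [[-0.766, 0.643, 0.0], [0.643, 0.766, -0.001], [-0.001, -0.001, -1.0]]
force: [-2.5, -4.7, 2.2]
finger_gap: 0.01
grip_force: 25.2
```

To row units: 0.16 rad / 6.2832 = 0.0255.

>>> {"name": "jog_arm", "arguments": {"deltas": [{"xyz":[0,0.0056,-0.0116],"delta_rot":[0.0032,0,0],"fingers":0},{"xyz":[0,0.0125,-0.0227],"delta_rot":[0.0064,0,0],"fingers":0},{"xyz":[0,0.0204,-0.0328],"delta_rot":[0.0095,0,0],"fingers":0},{"xyz":[0,0.0294,-0.0422],"delta_rot":[0.0127,0,0],"fingers":0},{"xyz":[0,0.0393,-0.0506],"delta_rot":[0.0159,0,0],"fingers":0},{"xyz":[0,0.05,-0.0578],"delta_rot":[0.0191,0,0],"fingers":0},{"xyz":[0,0.0614,-0.064],"delta_rot":[0.0223,0,0],"fingers":0},{"xyz":[0,0.0734,-0.0688],"delta_rot":[0.0255,0,0],"fingers":0}]}}

```text
time_s: 8.38
tcp_pos: [0.5572, 0.2384, 0.201]
eef_rot: [[-0.766, 0.635, -0.103], [0.643, 0.756, -0.124], [-0.001, -0.161, -0.987]]
force: [-6.2, -6.5, 10.5]
finger_gap: 0.0101
grip_force: 25.4
```

Run:
```python
from h import *
s=r.get_state();print(s["time_s"],s["tcp_pos"],s["eef_rot"].round(4).tolist(),s["q"].round(1),s["force"],s["finger_gap"])
# remaining deltas in current nominal tool frame (tilt .16)
Rn=Ro.from_rotvec([.16,0,0]).as_matrix()
f=lambda t:np.array([0,-.114*np.cos(t)+.048*np.sin(t)+.114,-(.114*np.sin(t)+.048*np.cos(t)-.048)])
for d in [54,60,66,72,78,84,90,96,101]:
    print(d,(Rn.T@(f(np.radians(d))-np.array([0,.0734,-.0688]))).round(4))
```

```text
8.375 [0.55719091 0.23844055 0.20103261] [[-0.7657, 0.635, -0.1025], [0.6432, 0.7556, -0.1236], [-0.001, -0.1606, -0.987]] [17.6 29.9 12.2 80.1 -5.  58. ] [-6.16130405 -6.46925848 10.52040486] 0.010058102654466024
54 [ 0.      0.0117 -0.0056]
60 [ 0.      0.0239 -0.0099]
66 [ 0.      0.0365 -0.0128]
72 [ 0.      0.0493 -0.0145]
78 [ 0.      0.0623 -0.0148]
84 [ 0.      0.0752 -0.0137]
90 [ 0.      0.0879 -0.0114]
96 [ 0.      0.1003 -0.0076]
101 [ 0.      0.1103 -0.0036]
```

To row units: 0.14 rad / 6.2832 = 0.0223.

>>> {"name": "jog_arm", "arguments": {"deltas": [{"xyz":[0,0.0117,-0.0066],"delta_rot":[0.0032,0,0],"fingers":0},{"xyz":[0,0.0239,-0.0115],"delta_rot":[0.0064,0,0],"fingers":0},{"xyz":[0,0.0365,-0.0145],"delta_rot":[0.0095,0,0],"fingers":0},{"xyz":[0,0.0493,-0.016],"delta_rot":[0.0127,0,0],"fingers":0},{"xyz":[0,0.0623,-0.0163],"delta_rot":[0.0159,0,0],"fingers":0},{"xyz":[0,0.0752,-0.0152],"delta_rot":[0.0191,0,0],"fingers":0},{"xyz":[0,0.0879,-0.013],"delta_rot":[0.0223,0,0],"fingers":0}]}}

```text
time_s: 9.25
tcp_pos: [0.6147, 0.3073, 0.1992]
eef_rot: [[-0.766, 0.614, -0.19], [0.643, 0.732, -0.226], [-0.0, -0.295, -0.955]]
force: [-3.0, -0.6, 4.7]
finger_gap: 0.0097
grip_force: 25.1
```

Run:
```python
from h import *
s=r.get_state();print(s["time_s"],s["tcp_pos"],s["q"].round(1),s["force"],s["finger_gap"])
hx=np.array([.6436,.7654,0]);g=s["tcp_pos"]+.003*s["eef_rot"][:,2]-np.array([.58364,.26909,.0785])
print("rel hinge x,z",g@hx,g[2],"r",np.hypot(g@hx,g[2]),"theta",np.degrees(np.arctan2(g@hx,g[2])-np.arctan2(-.114,.048)))
```

```text
9.25 [0.61474863 0.30729802 0.19919083] [ 22.8  46.1  41.8 101.   -7.8  63.8] [-3.04828612 -0.58392677  4.74656173] 0.00970176112277757
rel hinge x,z 0.048380261119367295 0.11782454397523172 r 0.1273706121087179 theta 89.4900246104693
```

>>> {"name": "jog_arm", "arguments": {"deltas": [{"xyz":[0,0.012,0.001],"delta_rot":[0,0,0],"fingers":0},{"xyz":[0,0.024,0.003],"delta_rot":[0,0,0],"fingers":0},{"xyz":[0,0.026,0.004],"delta_rot":[0,0,0],"fingers":0},{"xyz":[0,0.026,0.004],"delta_rot":[0,0,0],"fingers":0.024},{"xyz":[0,0.026,0.004],"delta_rot":[0,0,0],"fingers":0.024},{"xyz":[0,0.026,-0.03],"delta_rot":[0,0,0],"fingers":0.024},{"xyz":[0,0.026,-0.07],"delta_rot":[0,0,0],"fingers":0.024},{"xyz":[0,0.026,-0.11],"delta_rot":[0,0,0],"fingers":0.024}]}}

```text
time_s: 10.25
tcp_pos: [0.6304, 0.3367, 0.2744]
eef_rot: [[-0.768, 0.622, -0.155], [0.641, 0.739, -0.21], [-0.016, -0.261, -0.965]]
force: [-0.5, -0.1, 0.3]
finger_gap: 0.0238
grip_force: 0.0
```

Run:
```python
from h import *
s=r.get_state();print(s["time_s"],s["tcp_pos"],s["eef_rot"].round(3).tolist(),s["q"].round(1),s["force"],s["finger_gap"])
print("rotfix",(Ro.from_matrix(s["eef_rot"]).inv()*Ro.from_matrix(np.array([[-.7654,.6436,0],[.6436,.7654,0],[0,0,-1]]))).as_rotvec().round(3))
print("shift to above case centre-front z .30:",tool(np.array([.5,.18,.30])-s["tcp_pos"]).round(3))
im=r.get_image("side");im2=r.get_image("top")
print([(np.round(d["position"],1).tolist(),round(d["conf"],2)) for n in("side","top") for d in r.mark_of("lid_grip",n)])
cv2.imwrite("pics/o.png",np.hstack([cv2.resize(im[150:260,220:350,::-1],(460,390)),cv2.resize(im2[160:250,215:300,::-1],(320,390))]))
```

```text
10.25 [0.6304465  0.33670861 0.27442054] [[-0.768, 0.622, -0.155], [0.641, 0.739, -0.21], [-0.016, -0.261, -0.965]] [ 24.3  53.5  71.  120.7  -7.3  65.1] [-0.50124788 -0.08556573  0.28480222] 0.023828320416111593
rotfix [-0.264  0.017  0.002]
shift to above case centre-front z .30: [-0.001 -0.204  0.029]
[([276.6, 215.8], 0.68), ([255.1, 201.1], 0.59), ([424.8, 230.1], 0.43)]
```

View pics/o.png

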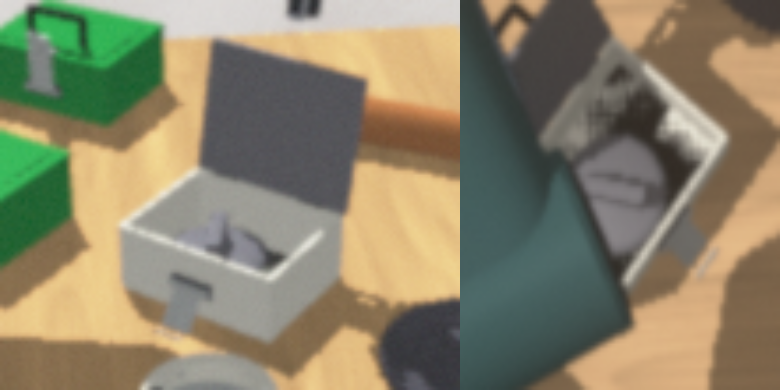

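The case lid stands open past upright (side crop 285,130). The mill lid lies inside near the case centre (side crop 225,240), its bar running roughly towards the clasp side. I'll fly over it to look from above.

To row units: -0.264 rad / 6.2832 = -0.042.

>>> {"name": "jog_arm", "arguments": {"deltas": [{"xyz":[0,-0.03,-0.005],"delta_rot":[0,0,0],"fingers":0.06},{"xyz":[0,-0.06,-0.005],"delta_rot":[-0.008,0,0],"fingers":0.06},{"xyz":[0,-0.09,0],"delta_rot":[-0.0159,0,0],"fingers":0.06},{"xyz":[0,-0.12,0],"delta_rot":[-0.0255,0,0],"fingers":0.06},{"xyz":[0,-0.15,0.01],"delta_rot":[-0.035,0.0016,0],"fingers":0.06},{"xyz":[0,-0.17,0.02],"delta_rot":[-0.042,0.0027,0],"fingers":0.06},{"xyz":[0,-0.17,0.02],"delta_rot":[-0.042,0.0027,0],"fingers":0.06},{"xyz":[0,-0.17,0.02],"delta_rot":[-0.042,0.0027,0],"fingers":0.06}]}}

```text
time_s: 11.45
tcp_pos: [0.5192, 0.2061, 0.3001]
eef_rot: [[-0.766, 0.642, -0.009], [0.642, 0.766, -0.003], [0.005, -0.008, -1.0]]
force: [0.3, 0.6, 1.2]
finger_gap: 0.0598
grip_force: 0.0
```

Run:
```python
from h import *
s=r.get_state();print(s["time_s"],s["tcp_pos"],s["eef_rot"].round(4).tolist(),s["q"].round(1))
c=cam("wrist");im=r.get_image("wrist")
for k in ["lid_grip","mill_lid"]: print(k,[(np.round(d["position"],1).tolist(),round(d["conf"],2),onz(c,d["position"],.057 if k=="lid_grip" else .005).round(4)) for d in r.mark_of(k,"wrist")])
m=r.silhouettes("mill_lid","wrist")
for d in m: print(d["extent"],d["conf"])
cv2.imwrite("pics/w4.png",im[:,:,::-1])
import pickle;pickle.dump((c,im),open("w4.pkl","wb"))
```

```text
11.45 [0.51915715 0.20606057 0.30013331] [[-0.7664, 0.6423, -0.0087], [0.6424, 0.7664, -0.0031], [0.0046, -0.008, -1.0]] [13.3 18.4  9.3 81.4 -0.1 53.3]
lid_grip [([282.3, 181.5], 0.97, array([0.5189, 0.2119, 0.057 ]))]
mill_lid []
[242.1, 136.0, 327.0, 222.1] 0.9
```

View pics/w4.png

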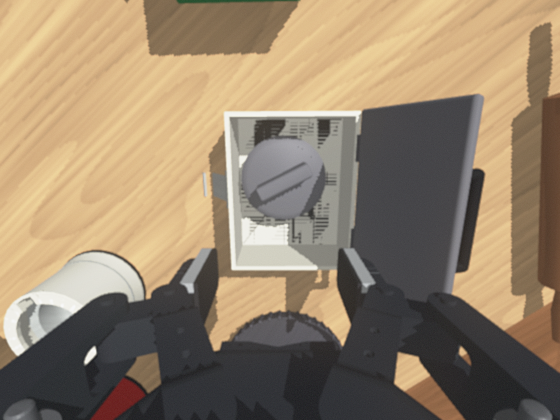

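The wrist view shows the mill lid in the grey case, flange centred near (284,178), with its bar running from about (260,195) to (311,168). The white mill is at the lower left. I'll get the bar direction numerically.

Run:
```python
from h import *
import pickle
c,im=pickle.load(open("w4.pkl","rb"))
x0,y0,k=236,130,4
g=cv2.cvtColor(im,cv2.COLOR_RGB2GRAY)[y0:y0+98,x0:x0+98]
g=cv2.resize(g,None,fx=k,fy=k,interpolation=cv2.INTER_CUBIC)
g=cv2.createCLAHE(3,(4,4)).apply(g)
for l in cv2.createLineSegmentDetector().detect(g)[0][:,0]:
    L=np.hypot(l[2]-l[0],l[3]-l[1])/k
    if L<20: continue
    a,b=l[:2]/k+[x0,y0],l[2:]/k+[x0,y0]
    for z in(.069,.043):
        A,B=onz(c,a,z),onz(c,b,z); print(a.round(1),b.round(1),z,"yaw",np.degrees(np.arctan2(*(B-A)[1::-1]))%180 .__round__(1),"mid",((A+B)/2).round(4)[:2],"len",np.linalg.norm(B-A).round(4))
```

```text
[257.2 185.3] [303.8 161.1] 0.069 yaw 77.6825415708888 mid [0.5081 0.2175] len 0.0623
[257.2 185.3] [303.8 161.1] 0.043 yaw 77.68254157088884 mid [0.511  0.2151] len 0.0669
[238.1 130.1] [239.4 152.1] 0.069 yaw 141.51658239261303 mid [0.4488 0.2046] len 0.0248
[238.1 130.1] [239.4 152.1] 0.043 yaw 141.51658239261306 mid [0.4474 0.2012] len 0.0266
[306.3 164.1] [257.2 188.8] 0.069 yaw 77.11321659615416 mid [0.512  0.2161] len 0.0653
[306.3 164.1] [257.2 188.8] 0.043 yaw 77.11321659615413 mid [0.5153 0.2136] len 0.0701
[263.2 200.5] [301.7 180.8] 0.069 yaw 77.75916722062696 mid [0.5258 0.2059] len 0.0521
[263.2 200.5] [301.7 180.8] 0.043 yaw 77.75916722062694 mid [0.5301 0.2026] len 0.056
[299.5 215.4] [312.8 189.9] 0.069 yaw 114.47531140023679 mid [0.5558 0.2186] len 0.0355
[299.5 215.4] [312.8 189.9] 0.043 yaw 114.47531140023689 mid [0.5623 0.2163] len 0.0382
```

To row units: 1.089 rad / 6.2832 = 0.1733.

>>> {"name": "jog_arm", "arguments": {"deltas": [{"xyz":[-0.015,-0.024,0],"delta_rot":[0,0,0.0223],"fingers":0.06},{"xyz":[-0.039,-0.061,0],"delta_rot":[0,0,0.0446],"fingers":0.06},{"xyz":[-0.07,-0.109,0.005],"delta_rot":[0,0,0.0668],"fingers":0.06},{"xyz":[-0.101,-0.157,0.01],"delta_rot":[0,0,0.0891],"fingers":0.06},{"xyz":[-0.132,-0.205,0.015],"delta_rot":[0,0,0.1114],"fingers":0.06},{"xyz":[-0.16,-0.25,0.02],"delta_rot":[0,0,0.1337],"fingers":0.06},{"xyz":[-0.18,-0.28,0.02],"delta_rot":[0,0,0.1544],"fingers":0.06},{"xyz":[-0.1865,-0.291,0.02],"delta_rot":[0,0,0.1733],"fingers":0.06}]}}

```text
time_s: 12.65
tcp_pos: [0.4752, -0.1387, 0.2814]
eef_rot: [[0.22, 0.976, -0.008], [0.976, -0.22, -0.002], [-0.004, -0.007, -1.0]]
force: [-0.4, 0.8, 0.0]
finger_gap: 0.0597
grip_force: 0.0
```

>>> {"name": "jog_arm", "arguments": {"deltas": [{"xyz":[0,0,0],"delta_rot":[0,0,0],"fingers":0.06},{"xyz":[0,0,0],"delta_rot":[0,0,0],"fingers":0.06}]}}

```text
time_s: 12.9
tcp_pos: [0.4753, -0.1362, 0.2817]
eef_rot: [[0.211, 0.978, -0.007], [0.978, -0.211, -0.002], [-0.004, -0.007, -1.0]]
force: [0.3, 0.1, -0.0]
finger_gap: 0.06
grip_force: 0.0
```

Run:
```python
from h import *
s=r.get_state();print(s["time_s"],s["tcp_pos"],s["eef_rot"].round(4).tolist(),s["q"].round(1))
c=cam("wrist");im=r.get_image("wrist")
for k in MILL: print(k,[(np.round(d["position"],1).tolist(),round(d["conf"],2),onz(c,d["position"],MILL[k][2]).round(4)) for d in r.mark_of(k,"wrist")])
import pickle;pickle.dump((c,im),open("w5.pkl","wb"))
# top-down rectified view of collar plane z=.11, 0.4mm/px -> 600px = .2m? centre .479,-.117, up=+x, left=+y
n=560;sc=.00025;u,v=np.meshgrid(np.arange(n),np.arange(n))
X=.479-(v-n/2)*sc;Y=-.117-(u-n/2)*sc
q=c[1]@np.stack([X.ravel(),Y.ravel(),np.full(X.size,.11)])+c[2][:,None];q=c[0]@q;q=(q[:2]/q[2]).reshape(2,n,n).astype(np.float32)
rect=cv2.remap(im,q[0],q[1],cv2.INTER_CUBIC);cv2.imwrite("pics/m.png",rect[:,:,::-1])
```

```text
12.9 [ 0.47533947 -0.13624828  0.28171362] [[0.2107, 0.9775, -0.0074], [0.9775, -0.2107, -0.0021], [-0.0036, -0.0067, -1.0]] [-25.3  11.9  -2.7  75.7  -0.3  76.9]
mill [([409.6, 247.7], 0.63, array([ 0.6389, -0.2762,  0.    ])), ([277.4, 169.7], 0.59, array([ 0.4753, -0.1255,  0.    ]))]
mill_mouth [([453.9, 290.7], 0.97, array([ 0.6408, -0.2809,  0.11  ])), ([280.5, 177.9], 0.93, array([ 0.4805, -0.1189,  0.11  ]))]
```

View pics/m.png

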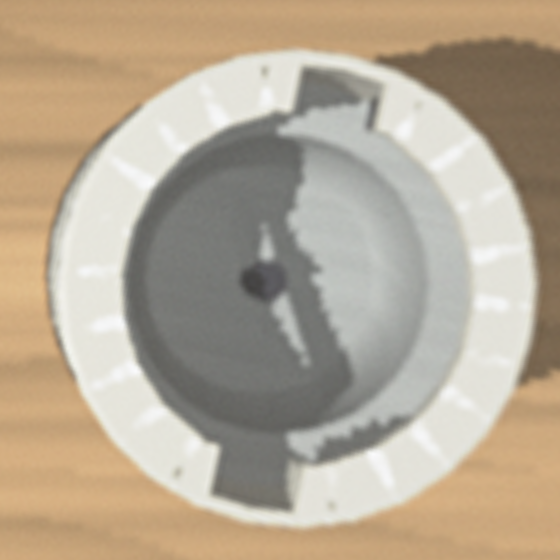

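The rectified view of the collar plane shows an opening centred near (298,288), with slots at (342,77) and (252,503). That puts the mill's x axis at about -11.8°. I'll refine this numerically and compute the way back to the lid.

Run:
```python
from h import *
im=cv2.imread("pics/m.png");g=cv2.GaussianBlur(im,(5,5),0).min(2).astype(float)
# radial scan from centre for outer and inner collar edges
def scan(c,r0,r1,skip,sgn):
    P=[]
    for a in np.radians(np.arange(0,360,3)):
        if any(abs((np.degrees(a)-k+180)%360-180)<22 for k in skip): continue
        rr=np.arange(r0,r1,.5);v=cv2.remap(g.astype(np.float32),(c[0]+rr*np.cos(a)).astype(np.float32)[None],(c[1]+rr*np.sin(a)).astype(np.float32)[None],1)[0]
        d=np.gradient(cv2.GaussianBlur(v[None],(1,9),0)[0])*sgn;i=d.argmax()
        P.append((c[0]+rr[i]*np.cos(a),c[1]+rr[i]*np.sin(a)))
    P=np.array(P);f=lambda p:np.hypot(*(P-p[:2]).T)-p[2]
    o=least_squares(f,[*c,(r0+r1)/2],loss="soft_l1",f_scale=2).x;return o,np.median(abs(f(o)))
for a in [(150,200,(282,102),1),(220,255,(282,102),-1)]:
    o,e=scan((298,288),*a); print(o.round(1),e.round(2),"world",.479-(o[1]-280)*.00025,-.117-(o[0]-280)*.00025,"R mm",o[2]*.25)
s=r.get_state();y=np.radians(77.6)
Rt=np.array([[np.cos(y),np.sin(y),0],[np.sin(y),-np.cos(y),0],[0,0,-1]])
print((Ro.from_matrix(s["eef_rot"]).inv()*Ro.from_matrix(Rt)).as_rotvec().round(4),tool(np.array([.5185,.212,.2])-s["tcp_pos"]).round(4))
```

```text
[298.2 288.  176. ] 0.48 world 0.4769999808424866 -0.1215413690063513 R mm 43.98807941987612
[295.4 287.5 239.5] 1.26 world 0.47711454500215883 -0.12084091750753595 R mm 59.88713941505676
[-0.0065  0.0038  0.0033] [ 0.3497 -0.0308  0.0807]
```

To row units: -0.0065 rad / 6.2832 = -0.001.

>>> {"name": "jog_arm", "arguments": {"deltas": [{"xyz":[0.025,-0.002,0],"delta_rot":[-0.001,0.0006,0.0005],"fingers":0.045},{"xyz":[0.07,-0.006,0],"delta_rot":[-0.001,0.0006,0.0005],"fingers":0.045},{"xyz":[0.12,-0.011,0],"delta_rot":[-0.001,0.0006,0.0005],"fingers":0.045},{"xyz":[0.17,-0.015,0],"delta_rot":[-0.001,0.0006,0.0005],"fingers":0.045},{"xyz":[0.22,-0.019,0.02],"delta_rot":[-0.001,0.0006,0.0005],"fingers":0.045},{"xyz":[0.27,-0.024,0.04],"delta_rot":[-0.001,0.0006,0.0005],"fingers":0.045},{"xyz":[0.32,-0.028,0.06],"delta_rot":[-0.001,0.0006,0.0005],"fingers":0.045},{"xyz":[0.35,-0.031,0.08],"delta_rot":[-0.001,0.0006,0.0005],"fingers":0.045}]}}

```text
time_s: 14.05
tcp_pos: [0.5187, 0.2142, 0.2]
eef_rot: [[0.214, 0.977, 0.0], [0.977, -0.214, 0.0], [0.0, 0.0, -1.0]]
force: [0.5, -0.6, -1.1]
finger_gap: 0.0456
grip_force: 0.0
```

>>> {"name": "jog_arm", "arguments": {"deltas": [{"xyz":[0,0,0],"delta_rot":[0,0,0],"fingers":0.045},{"xyz":[0,0,0],"delta_rot":[0,0,0],"fingers":0.045}]}}

```text
time_s: 14.3
tcp_pos: [0.519, 0.2115, 0.201]
eef_rot: [[0.216, 0.976, 0.0], [0.976, -0.216, -0.0], [-0.0, 0.0, -1.0]]
force: [-0.4, 0.4, -0.5]
finger_gap: 0.0447
grip_force: 0.0
```

Run:
```python
from h import *
s=r.get_state();print(s["time_s"],s["tcp_pos"],s["eef_rot"].round(4).tolist(),s["q"].round(1))
c=cam("wrist");im=r.get_image("wrist");cv2.imwrite("pics/w6.png",im[:,:,::-1])
print(proj(c,[.5185,.212,.057]).round(1))
for k in ["lid_grip"]: print(k,[(np.round(d["position"],1).tolist(),round(d["conf"],2),onz(c,d["position"],.057).round(4)) for d in r.mark_of(k,"wrist")])
x0,y0,k=200,110,4
g=cv2.cvtColor(im,cv2.COLOR_RGB2GRAY)[y0:y0+160,x0:x0+160]
g=cv2.createCLAHE(3,(4,4)).apply(cv2.resize(g,None,fx=k,fy=k,interpolation=cv2.INTER_CUBIC))
n=np.array([.9767,-.2147])
for l in cv2.createLineSegmentDetector().detect(g)[0][:,0]:
    a,b=l[:2]/k+[x0,y0],l[2:]/k+[x0,y0];A,B=onz(c,a,.069),onz(c,b,.069);L=np.linalg.norm(B-A);w=np.degrees(np.arctan2(*(B-A)[1::-1]))%180
    if L>.03 and abs(w-77.6)<12: print(a.round(1),b.round(1),"yaw",w.round(1),"n",(n@((A+B)/2)[:2]).round(4),"L",L.round(4))
print("want n",n@[.5185,.212])
```

```text
14.3 [0.51897815 0.21154518 0.2010126 ] [[0.216, 0.9764, 0.0003], [0.9764, -0.216, -0.0002], [-0.0001, 0.0003, -1.0]] [ 13.9  19.7  -4.2  66.1  -0.  116.3]
[277.3 202.7]
lid_grip [([277.9, 198.8], 0.69, array([0.5198, 0.2155, 0.057 ]))]
[267.  213.3] [267.4 168.6] yaw 76.6 n 0.4521 L 0.0395
[286.3 238.6] [286.5 197.7] yaw 77.9 n 0.4689 L 0.038
[269.8 176.1] [269.7 238. ] yaw 77.1 n 0.4542 L 0.0563
want n 0.4609025499999999
```

>>> {"name": "jog_arm", "arguments": {"deltas": [{"xyz":[0.002,0,0.03],"delta_rot":[0,0,0],"fingers":0.045},{"xyz":[0.002,0,0.065],"delta_rot":[0,0,0],"fingers":0.045},{"xyz":[0.002,0,0.1],"delta_rot":[0,0,0],"fingers":0.045},{"xyz":[0.002,0,0.122],"delta_rot":[0,0,0],"fingers":0.04},{"xyz":[0.002,0,0.133],"delta_rot":[0,0,0],"fingers":0.03},{"xyz":[0.002,0,0.133],"delta_rot":[0,0,0],"fingers":0.01},{"xyz":[0.002,0,0.133],"delta_rot":[0,0,0],"fingers":0.01},{"xyz":[0.002,0,0.133],"delta_rot":[0,0,0],"fingers":0.01}], "newtons": 60}}

```text
time_s: 15.4
tcp_pos: [0.5199, 0.2135, 0.0684]
eef_rot: [[0.217, 0.976, 0.001], [0.976, -0.217, 0.0], [0.0, 0.001, -1.0]]
force: [-0.4, -0.9, -1.5]
finger_gap: 0.0167
grip_force: 61.4
```

To row units: -0.56 rad / 6.2832 = -0.0891.

>>> {"name": "jog_arm", "arguments": {"deltas": [{"xyz":[0,0,-0.02],"delta_rot":[0,0,0],"fingers":0.01},{"xyz":[0,0,-0.05],"delta_rot":[0,0,0],"fingers":0.01},{"xyz":[0,0,-0.085],"delta_rot":[0,0,0],"fingers":0.01},{"xyz":[0,0,-0.12],"delta_rot":[0,0,0],"fingers":0.01},{"xyz":[0,0,-0.15],"delta_rot":[0,0,-0.0159],"fingers":0.01},{"xyz":[-0.02,0.002,-0.165],"delta_rot":[0,0,-0.0398],"fingers":0.01},{"xyz":[-0.05,0.005,-0.165],"delta_rot":[0,0,-0.0637],"fingers":0.01},{"xyz":[-0.085,0.008,-0.165],"delta_rot":[0,0,-0.0891],"fingers":0.01}]}}

```text
time_s: 16.4
tcp_pos: [0.5088, 0.1281, 0.2333]
eef_rot: [[-0.34, 0.94, 0.001], [0.94, 0.34, 0.0], [-0.0, 0.001, -1.0]]
force: [0.2, -0.2, -1.0]
finger_gap: 0.0168
grip_force: 61.6
```

Run:
```python
from h import *
s=r.get_state();print(s["time_s"],s["tcp_pos"],s["eef_rot"].round(4).tolist(),s["q"].round(1),s["force"],s["finger_gap"],s["grip_force"])
y=np.radians(168.25)
Rt=np.array([[np.cos(y),np.sin(y),0],[np.sin(y),-np.cos(y),0],[0,0,-1]])
print((Ro.from_matrix(s["eef_rot"]).inv()*Ro.from_matrix(Rt)).as_rotvec().round(4),tool(np.array([.477,-.1215,.21])-s["tcp_pos"]).round(4))
```

```text
16.4 [0.5087591  0.12814099 0.23325518] [[-0.3402, 0.9403, 0.001], [0.9403, 0.3402, 0.0], [-0.0003, 0.001, -1.0]] [ 5.2 15.4 -5.5 69.1 -0.  75.3] [ 0.17323996 -0.22836458 -1.02601409] 0.016787630448080168 61.57910227775574
[ 7.0000e-04  8.0000e-04 -1.0186e+00] [-0.2239 -0.1148  0.0232]
```

To row units: -1.019 rad / 6.2832 = -0.1622.

>>> {"name": "jog_arm", "arguments": {"deltas": [{"xyz":[-0.035,-0.018,0],"delta_rot":[0,0,-0.0239],"fingers":0.01},{"xyz":[-0.07,-0.036,0],"delta_rot":[0,0,-0.0477],"fingers":0.01},{"xyz":[-0.11,-0.056,0],"delta_rot":[0,0,-0.0716],"fingers":0.01},{"xyz":[-0.15,-0.077,0.005],"delta_rot":[0,0,-0.0955],"fingers":0.01},{"xyz":[-0.19,-0.097,0.01],"delta_rot":[0,0,-0.1194],"fingers":0.01},{"xyz":[-0.215,-0.11,0.015],"delta_rot":[0,0,-0.1432],"fingers":0.01},{"xyz":[-0.224,-0.115,0.02],"delta_rot":[0,0,-0.1622],"fingers":0.01},{"xyz":[-0.224,-0.115,0.023],"delta_rot":[0,0,-0.1622],"fingers":0.01}]}}

```text
time_s: 17.4
tcp_pos: [0.4753, -0.1214, 0.2099]
eef_rot: [[-0.977, 0.211, 0.0], [0.211, 0.977, -0.0], [-0.0, -0.0, -1.0]]
force: [0.0, 0.1, -2.1]
finger_gap: 0.0168
grip_force: 61.6
```

>>> {"name": "jog_arm", "arguments": {"deltas": [{"xyz":[0,0,0],"delta_rot":[0,0,0],"fingers":0.01},{"xyz":[0,0,0],"delta_rot":[0,0,0],"fingers":0.01}]}}

```text
time_s: 17.65
tcp_pos: [0.4756, -0.1203, 0.21]
eef_rot: [[-0.978, 0.21, 0.0], [0.21, 0.978, -0.0], [-0.0, -0.0, -1.0]]
force: [0.6, 0.4, -0.9]
finger_gap: 0.0167
grip_force: 61.6
```

Run:
```python
from h import *
s=r.get_state();print(s["time_s"],s["tcp_pos"],s["eef_rot"].round(4).tolist(),s["q"].round(1),s["force"],s["finger_gap"],s["grip_force"])
y=np.radians(168.25)
Rt=np.array([[np.cos(y),np.sin(y),0],[np.sin(y),-np.cos(y),0],[0,0,-1]])
print((Ro.from_matrix(s["eef_rot"]).inv()*Ro.from_matrix(Rt)).as_rotvec().round(4),tool(np.array([.477,-.1215,.1474])-s["tcp_pos"]).round(4))
c=cam("wrist");im=r.get_image("wrist");print("pred grip px",proj(c,s["tcp_pos"]-[0,0,.0114]).round(1),[(np.round(d["position"],1).tolist(),round(d["conf"],2)) for d in r.mark_of("lid_grip","wrist")])
cv2.imwrite("pics/w7.png",im[:,:,::-1])
# flange circle fit at plane z = tcp-.0634+.029
z=s["tcp_pos"][2]-.0634+.026
m=r.silhouettes("mill_lid","wrist")
for d in m[:2]:
    print(d["extent"],d["conf"])
    cn=max(cv2.findContours(d["mask"].astype(np.uint8),0,1)[0],key=len)[:,0]
    P=np.array([onz(c,p,z)[:2] for p in cn])
    f=lambda p:np.hypot(*(P-p[:2]).T)-.055
    o=least_squares(f,[.477,-.12],loss="soft_l1",f_scale=.001).x;print("flange centre",o.round(4),np.median(abs(f(o))).round(4),"offset tool",(s["eef_rot"].T@np.array([*(o-s["tcp_pos"][:2]),0])).round(4))
```

```text
17.65 [ 0.47556943 -0.12028283  0.20996364] [[-0.9777, 0.2098, 0.0004], [0.2098, 0.9777, -0.0001], [-0.0004, -0.0001, -1.0]] [-23.7  12.7 -12.9  64.4   0.  -11.6] [ 0.55098029  0.35307443 -0.92164671] 0.016705243196704956 61.57791495323181
[-0.0001  0.0004 -0.0063] [-0.0016 -0.0009  0.0626]
pred grip px [276.6 271.3] [([277.4, 269.8], 0.88)]
[176.4, 153.5, 379.1, 345.9] 0.76
flange centre [ 0.4741 -0.1194] 0.0031 offset tool [ 0.0016  0.0005 -0.    ]
```

To row units: -0.006 rad / 6.2832 = -0.001.

>>> {"name": "jog_arm", "arguments": {"deltas": [{"xyz":[-0.0026,-0.001,0.01],"delta_rot":[0,0,-0.001],"fingers":0.01},{"xyz":[-0.0026,-0.001,0.022],"delta_rot":[0,0,-0.001],"fingers":0.01},{"xyz":[-0.0026,-0.001,0.032],"delta_rot":[0,0,-0.001],"fingers":0.01},{"xyz":[-0.0026,-0.001,0.04],"delta_rot":[0,0,-0.001],"fingers":0.01},{"xyz":[-0.0026,-0.001,0.044],"delta_rot":[0,0,-0.001],"fingers":0.01},{"xyz":[-0.0026,-0.001,0.044],"delta_rot":[0,0,-0.001],"fingers":0.01}]}}

```text
time_s: 18.55
tcp_pos: [0.4777, -0.1223, 0.1656]
eef_rot: [[-0.979, 0.203, -0.0], [0.203, 0.979, 0.0], [0.0, 0.0, -1.0]]
force: [0.9, 0.4, -2.1]
finger_gap: 0.0171
grip_force: 61.6
```

>>> {"name": "jog_arm", "arguments": {"deltas": [{"xyz":[0,0,0.004],"delta_rot":[0,0,0],"fingers":0.01},{"xyz":[0,0,0.008],"delta_rot":[0,0,0],"fingers":0.01},{"xyz":[0,0,0.01],"delta_rot":[0,0,0],"fingers":0.01},{"xyz":[0,0,0.01],"delta_rot":[0,0,0],"fingers":0.01}]}}

```text
time_s: 19.05
tcp_pos: [0.4777, -0.1224, 0.1556]
eef_rot: [[-0.979, 0.203, -0.0], [0.203, 0.979, 0.0], [0.0, -0.0, -1.0]]
force: [0.1, 0.4, -1.1]
finger_gap: 0.0167
grip_force: 61.6
```

>>> {"name": "jog_arm", "arguments": {"deltas": [{"xyz":[0,0,0.003],"delta_rot":[0,0,0],"fingers":0.01},{"xyz":[0,0,0.006],"delta_rot":[0,0,0],"fingers":0.01},{"xyz":[0,0,0.008],"delta_rot":[0,0,0],"fingers":0.01},{"xyz":[0,0,0.009],"delta_rot":[0,0,0],"fingers":0.01},{"xyz":[0,0,0.009],"delta_rot":[0,0,0],"fingers":0.01}]}}

```text
time_s: 19.68
tcp_pos: [0.4777, -0.1224, 0.1467]
eef_rot: [[-0.979, 0.203, -0.0], [0.203, 0.979, -0.0], [0.0, -0.0, -1.0]]
force: [0.1, -0.0, -0.5]
finger_gap: 0.0167
grip_force: 61.6
```

>>> {"name": "jog_arm", "arguments": {"deltas": [{"xyz":[0,0,0.001],"delta_rot":[0,0,0],"fingers":0.01},{"xyz":[0,0,0.002],"delta_rot":[0,0,0],"fingers":0.01},{"xyz":[0,0,0.002],"delta_rot":[0,0,0],"fingers":0.01}]}}

```text
time_s: 20.05
tcp_pos: [0.4779, -0.1224, 0.1463]
eef_rot: [[-0.979, 0.203, 0.002], [0.203, 0.979, -0.001], [-0.002, -0.001, -1.0]]
force: [-9.8, 3.3, 27.2]
finger_gap: 0.0173
grip_force: 65.6
```

To row units: 0.2 rad / 6.2832 = 0.0318.

>>> {"name": "jog_arm", "arguments": {"deltas": [{"xyz":[0,0,-0.001],"delta_rot":[0,0,0],"fingers":0.01},{"xyz":[0,0,-0.001],"delta_rot":[0,0,0.008],"fingers":0.01},{"xyz":[0,0,-0.001],"delta_rot":[0,0,0.0159],"fingers":0.01},{"xyz":[0,0,-0.001],"delta_rot":[0,0,0.0239],"fingers":0.01},{"xyz":[0,0,-0.001],"delta_rot":[0,0,0.0318],"fingers":0.01},{"xyz":[0,0,-0.001],"delta_rot":[0,0,0.0318],"fingers":0.01}]}}

```text
time_s: 20.8
tcp_pos: [0.4784, -0.1224, 0.1464]
eef_rot: [[-0.919, 0.394, 0.002], [0.394, 0.919, -0.0], [-0.002, 0.001, -1.0]]
force: [1.2, 3.4, 7.1]
finger_gap: 0.0169
grip_force: 62.8
```

Run:
```python
from h import *
s=r.get_state();print(s["time_s"],s["tcp_pos"],s["eef_rot"].round(4).tolist(),np.degrees(np.arctan2(s["eef_rot"][1,0],s["eef_rot"][0,0])),s["force"],s["moment"],s["q"].round(1))
```

```text
20.8 [ 0.47843534 -0.12240346  0.14639419] [[-0.919, 0.3941, 0.0019], [0.3941, 0.919, -0.0002], [-0.0019, 0.0005, -1.0]] 156.7871154839181 [1.18254254 3.37031699 7.05575791] [ 0.38542555 -0.02362225 -0.04491659] [-23.8  15.4 -19.7  54.8   0.   -0.6]
```

To row units: 0.12 rad / 6.2832 = 0.0191.

>>> {"name": "jog_arm", "arguments": {"deltas": [{"xyz":[0,0,0],"delta_rot":[0,0,0.0095],"fingers":0.01},{"xyz":[0,0,0],"delta_rot":[0,0,0.0191],"fingers":0.01},{"xyz":[0,0,0],"delta_rot":[0,0,0.0286],"fingers":0.01},{"xyz":[0,0,0],"delta_rot":[0,0,0.0382],"fingers":0.01},{"xyz":[0,0,0],"delta_rot":[0,0,0.0462],"fingers":0.01},{"xyz":[0,0,0],"delta_rot":[0,0,0.0517],"fingers":0.01},{"xyz":[0,0,0],"delta_rot":[0,0,0.0517],"fingers":0.01}]}}

```text
time_s: 21.68
tcp_pos: [0.4784, -0.1224, 0.1464]
eef_rot: [[-0.745, 0.667, 0.002], [0.667, 0.745, -0.0], [-0.002, 0.001, -1.0]]
force: [0.7, 1.5, 6.7]
finger_gap: 0.017
grip_force: 62.8
```

Run:
```python
from h import *
s=r.get_state();print(s["time_s"],s["tcp_pos"],s["eef_rot"].round(4).tolist(),np.degrees(np.arctan2(s["eef_rot"][1,0],s["eef_rot"][0,0])),s["force"],s["moment"],s["q"].round(1))
im=r.get_image("wrist");b=r.get_image("side");c=r.get_image("top")
cv2.imwrite("pics/f.png",np.hstack([cv2.resize(im[100:400,120:440,::-1],(384,360)),cv2.resize(b[190:310,220:340,::-1],(380,360))]))
```

```text
21.675 [ 0.47841853 -0.12243774  0.14639054] [[-0.7453, 0.6667, 0.0018], [0.6667, 0.7453, -0.0004], [-0.0016, 0.0009, -1.0]] 138.18837520255164 [0.68171834 1.51287368 6.6558824 ] [ 0.30195947 -0.0193787   0.14996495] [-23.8  15.4 -19.7  54.8   0.   18. ]
```

View pics/f.png

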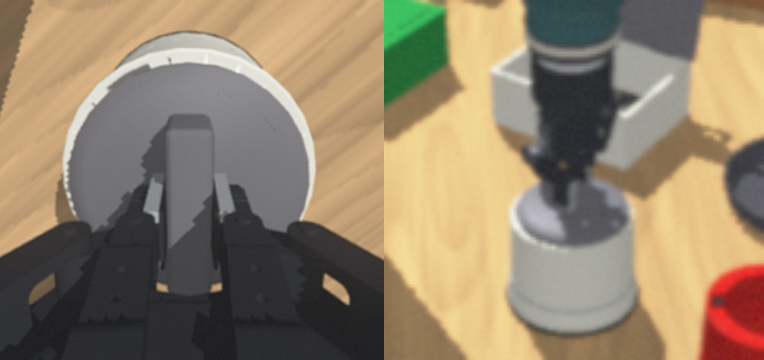

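The lid is seated flush and its bar is aligned with the jaws. The arm has turned it 30° and the wrist feels the spring pushing back. I'm handing it in.

```bash
python3 -c "
from plant import r
print(r.sign_off())"
```

```text
the job is handed in; nothing more can be done
None
```

The job is handed in at about 22 s: the clasp is free, the case lid stands open past upright, and the mill lid sits flat on the collar, held about 30° clockwise against its spring and never turned past that.

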